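# Line up the sawn profile pieces by length

### The job

Stand the four sawn aluminium pieces on the four rubber pads of the plywood ledge in order of length: the longest on the pad next to the steel stop block, then ever shorter, the shortest on the pad farthest from it. Each ends upright, centred on its own pad and square with the row. Do not tip a piece over on the way, and leave the oil bottle alone.

Things in the scene. Friction and masses are not known exactly. Their poses are not given: they have to be found in the camera images.
- piece_a: shortest of the four sawn pieces of slotted aluminium profile, 40 x 40 mm square section, 35 mm tall, standing upright on the table on a sawn end, 55 g give or take a third; origin at the centre of its underside, z up its length, x and y square to its side faces (flat faces with an 9 mm slot down the middle of each, grip across either pair of faces)
- piece_b: second shortest of the four sawn pieces of slotted aluminium profile, 40 x 40 mm square section, 50 mm tall, standing upright on the table on a sawn end, 78 g give or take a third; origin at the centre of its underside, z up its length, x and y square to its side faces (flat faces with an 9 mm slot down the middle of each, grip across either pair of faces)
- piece_c: second longest of the four sawn pieces of slotted aluminium profile, 40 x 40 mm square section, 65 mm tall, standing upright on the table on a sawn end, 100 g give or take a third; origin at the centre of its underside, z up its length, x and y square to its side faces (flat faces with an 9 mm slot down the middle of each, grip across either pair of faces)
- piece_d: longest of the four sawn pieces of slotted aluminium profile, 40 x 40 mm square section, 80 mm tall, standing upright on the table on a sawn end, 125 g give or take a third; origin at the centre of its underside, z up its length, x and y square to its side faces (flat faces with an 9 mm slot down the middle of each, grip across either pair of faces)
- pad1: one of four alike black rubber pads, 52 x 52 x 3 mm, fixed in a straight row 75 mm apart (centre to centre) on the plywood ledge; origin at the centre of its underside, on the ledge 12 mm above the table, so its top is 3 mm above the origin, 15 mm above the table; its y axis runs along the row, x across it. Which of the four stands where in the row changes from start to start
- pad2: one of four alike black rubber pads, 52 x 52 x 3 mm, fixed in a straight row 75 mm apart (centre to centre) on the plywood ledge; origin at the centre of its underside, on the ledge 12 mm above the table, so its top is 3 mm above the origin, 15 mm above the table; its y axis runs along the row, x across it. Which of the four stands where in the row changes from start to start
- pad3: one of four alike black rubber pads, 52 x 52 x 3 mm, fixed in a straight row 75 mm apart (centre to centre) on the plywood ledge; origin at the centre of its underside, on the ledge 12 mm above the table, so its top is 3 mm above the origin, 15 mm above the table; its y axis runs along the row, x across it. Which of the four stands where in the row changes from start to start
- pad4: one of four alike black rubber pads, 52 x 52 x 3 mm, fixed in a straight row 75 mm apart (centre to centre) on the plywood ledge; origin at the centre of its underside, on the ledge 12 mm above the table, so its top is 3 mm above the origin, 15 mm above the table; its y axis runs along the row, x across it. Which of the four stands where in the row changes from start to start
- stop: dark steel stop block with a round steel knob on top, fixed on the ledge at one end of the row of pads (either end; the other end has only a flat 3 mm aluminium strip); 60 mm across the row, 24 mm along it, 30 mm tall plus the 10 mm knob; origin at the centre of its underside, 12 mm above the table, 65 mm from the centre of the nearest pad; y along the row, x across it
- oil_bottle: bystander, loose: blue plastic oil bottle with a red cap, 60 mm in diameter, 150 mm tall, standing beside the work; origin at the centre of its underside

How it is judged:
At the end, for the whole second after the job is handed in: Counting from the pad nearest the stop block to the farthest, the pads carry the 80, 65, 50 and 35 mm pieces: each piece's centre within 12 mm of its pad's centre, resting on the pad, tilted less than 0.1 rad, its faces within 15 degrees of square with the row, at rest (((horizontal distance between pad1 and stop between 0.27 and 0.31 m and horizontal distance between piece_a and pad1 below 0.012 m) or (horizontal distance between pad2 and stop between 0.27 and 0.31 m and horizontal distance between piece_a and pad2 below 0.012 m) or (horizontal distance between pad3 and stop between 0.27 and 0.31 m and horizontal distance between piece_a and pad3 below 0.012 m) or (horizontal distance between pad4 and stop between 0.27 and 0.31 m and horizontal distance between piece_a and pad4 below 0.012 m)) and angle between each of piece_a, piece_b, piece_c, piece_d's own z axis and vertical below 0.1 rad and height (world z) of piece_a between 0.01 and 0.022 m and (angle between the x axis of piece_a and the x axis of stop, either way round below 0.26 rad or angle between the x axis of piece_a and the x axis of stop, either way round above 1.31 rad) and linear speed of each of piece_a, piece_b, piece_c, piece_d below 0.02 m/s and angular speed of each of piece_a, piece_b, piece_c, piece_d below 0.2 rad/s and ((horizontal distance between pad1 and stop between 0.195 and 0.235 m and horizontal distance between piece_b and pad1 below 0.012 m) or (horizontal distance between pad2 and stop between 0.195 and 0.235 m and horizontal distance between piece_b and pad2 below 0.012 m) or (horizontal distance between pad3 and stop between 0.195 and 0.235 m and horizontal distance between piece_b and pad3 below 0.012 m) or (horizontal distance between pad4 and stop between 0.195 and 0.235 m and horizontal distance between piece_b and pad4 below 0.012 m)) and height (world z) of piece_b between 0.01 and 0.022 m and (angle between the x axis of piece_b and the x axis of stop, either way round below 0.26 rad or angle between the x axis of piece_b and the x axis of stop, either way round above 1.31 rad) and ((horizontal distance between pad1 and stop between 0.12 and 0.16 m and horizontal distance between piece_c and pad1 below 0.012 m) or (horizontal distance between pad2 and stop between 0.12 and 0.16 m and horizontal distance between piece_c and pad2 below 0.012 m) or (horizontal distance between pad3 and stop between 0.12 and 0.16 m and horizontal distance between piece_c and pad3 below 0.012 m) or (horizontal distance between pad4 and stop between 0.12 and 0.16 m and horizontal distance between piece_c and pad4 below 0.012 m)) and height (world z) of piece_c between 0.01 and 0.022 m and (angle between the x axis of piece_c and the x axis of stop, either way round below 0.26 rad or angle between the x axis of piece_c and the x axis of stop, either way round above 1.31 rad) and ((horizontal distance between pad1 and stop between 0.045 and 0.085 m and horizontal distance between piece_d and pad1 below 0.012 m) or (horizontal distance between pad2 and stop between 0.045 and 0.085 m and horizontal distance between piece_d and pad2 below 0.012 m) or (horizontal distance between pad3 and stop between 0.045 and 0.085 m and horizontal distance between piece_d and pad3 below 0.012 m) or (horizontal distance between pad4 and stop between 0.045 and 0.085 m and horizontal distance between piece_d and pad4 below 0.012 m)) and height (world z) of piece_d between 0.01 and 0.022 m and (angle between the x axis of piece_d and the x axis of stop, either way round below 0.26 rad or angle between the x axis of piece_d and the x axis of stop, either way round above 1.31 rad)); the robot touches nothing.
It fails at once if the oil bottle is moved more than 25 mm or tipped (distance of oil_bottle from where it was at the start of the episode above 0.025 m or angle between oil_bottle's own z axis and vertical above 0.3 rad).
It fails at once if a piece is tipped over (angle between any of piece_a, piece_b, piece_c, piece_d's own z axis and vertical above 1 rad).
It also fails if it takes over 106 s, if anything falls off the work surface, if the arm or the gripper's body presses on something with over 40 N, if the wrist force passes 120 N, or if a joint passes its speed limit or range.

### The arm

A 7-joint arm with a two-finger parallel gripper is mounted at the origin on the work surface. World frame = base frame: x ahead of the robot, y to its left, z up, the work surface at z = 0. Lengths are in m, angles in rad, forces in N, time in s.
With the tool pointing down it reaches from about 0.35 to 0.9 m from the base axis. Payload 7.2 kg.
Tool frame: the origin (TCP) lies at the very end of the fingers, on their centre line; the grasp point (between the pads) lies 19 mm behind it; z points along the fingers, y is the line along which they close (so a half turn about z gives the same grasp; the last joint's range is limited). The gripper opens to 88 mm and grips with 3 to 60 N. Pads are 20 mm wide; open, the fingers measure 115 mm over their backs; the gripper's body (75 mm by 178 mm) begins 61 mm behind the grasp point.
Start: joints at [-0.068, 0.411, -0.013, 1.596, 0.006, 1.134, -0.082], TCP at [0.625, -0, 0.223] pointing down, gripper open.
Joint ranges: [-2.95, 2.95], [-0.29, 1.99], [-1.47, 1.44], [0.14, 2.54], [-1.03, 4.17], [0.13, 1.85], [-2.86, 2.86]. Speed limits (rad/s): [2.39, 2.39, 3.01, 3.01, 3.14, 3.14, 3.14].

### API

Orientations are given as a unit quaternion [w, x, y, z].
In Python, from rig import env, snapshot gives the robot as it stands.
- The arm moves only by the tool play_rows, never from a script. Its argument "increments" is a list that holds one entry, the list of rows, each a list of 6 numbers: the shift along the tool's x, y, z in units of 0.12 m (1.0 is 0.12 m), then the turn, a rotation vector about the tool's x, y, z in units of 4 degrees (1.0 is 4 degrees). A call has 1 to 5 rows; each row shifts and turns the commanded pose from where the row before left it, along the tool's axes as they then stand; what a row does not reach is not made up. A row lasts 1/10 s, in which the tool goes at most 50 mm and 8.59 degrees, less where a joint would pass 70% of its speed; a pose out of reach is approached as far as the arm can. A call with a number of a shift or a turn outside -1 to 1 is refused whole. A call with a gripper value outside its range is refused whole. "grip" is the closure, from -1 (fully open) to 1 (shut), set as the call begins (left out, the last holds). The fingers move at their own pace and stop on an object; the grip force is fixed at half the most. Time passes only in rows, so rows that do not move let the fingers close. It gives the time, the measured TCP pose, the force, the opening and the grip force at its end, in the units of the state.
- env.sense(): the state, without advancing time (a new reading comes with each control period).
- snapshot(name): name is "scene" or "side" or "wrist"; returns a dict with "image" (400x640x3 uint8, red, green, blue), "intrinsics" (3x3 intrinsics, pixels), "distortion" ([k1, k2, p1, p2, k3] as OpenCV has them; the pictures are not rectified), "world_from_camera" (4x4, takes a point from camera to world coordinates). Camera axes: x right, y down, z forward; pixel columns grow to the right and rows downward; lengths in m; the calibration is good to about 2 mm. A picture is of the moment at which its call begins. There is no depth.
- env.sign_off(): hands the job in; it is judged then, once.
The state is a dict: "time_s": time; "joints": joint angles; "joint_vel": joint speeds; "joint_torque": joint torques, N m; "eef_pos": TCP position; "eef_rot": TCP orientation; "contact_force": force on the tool from outside, world axes, zero at the start; "moment": the same for the moment, N m; "grip_width": finger opening in m; "gripper_force": force on a finger pad.
Only numpy, scipy, OpenCV 4.12 (cv2) and the standard library are available. Lean on these libraries where they do the work, as an engineer would, in place of code of your own. Each camera call takes 0.05 s, during which the arm holds its last target. There are 200 camera calls.

## Working session

There is one attempt and no reset: what is moved stays moved. The work goes in short steps, Python scripts to look and compute and a tool call to move; the robot and the scene stay as the last step left them, time stands still between calls to the robot, and variables do not carry over. Pictures are saved under pics/ and viewed, at most 14 in all, crops included, and the job is handed in when it is done.

Besides the shell and the picture viewer there is one more tool, called after "Request:" as name(argument=value, ...) on one line, values as JSON. play_rows: Moves the arm, as the interface text tells. Shifts and turns lie within -1 to 1; 1 stands for 0.12 m of shift or 4 degrees of turn. Its arguments: {"type":"object","properties":{"increments":{"type":"array","items":{"type":"array","items":{"type":"array","items":{"type":"number","minimum":-1,"maximum":1}}}},"grip":{"type":"number"}},"required":["increments"]}

```bash
mkdir -p pics; ls; python3 - <<'E'
from rig import env, snapshot
import cv2,pickle
d={}
for n in ("scene","side","wrist"):
    s=snapshot(n); d[n]=s; cv2.imwrite(f"pics/{n}0.png",s["image"][:,:,::-1])
    print(n,s["intrinsics"].tolist(),s["distortion"],s["world_from_camera"].round(4).tolist())
pickle.dump(d,open("s0.pkl","wb"))
s=env.sense();print(s["time_s"],s["eef_pos"],s["eef_rot"],s["grip_width"])
E
```

```text
pics
scene [[444.9072828904645, 0.0, 322.4235427305264], [0.0, 444.9072828904645, 189.9288712607558], [0.0, 0.0, 1.0]] [-0.09376264  0.          0.          0.          0.        ] [[0.1033, 0.7653, -0.6353, 1.1908], [0.9946, -0.0804, 0.0649, -0.151], [-0.0014, -0.6386, -0.7695, 0.8346], [0.0, 0.0, 0.0, 1.0]]
side [[382.53105619827784, 0.0, 318.51625772396113], [0.0, 382.53105619827784, 203.0727399333461], [0.0, 0.0, 1.0]] [-0.02191119  0.          0.          0.          0.        ] [[-0.8828, -0.2472, 0.3995, 0.1579], [-0.4696, 0.4887, -0.7353, 0.6453], [-0.0134, -0.8367, -0.5475, 0.6035], [0.0, 0.0, 0.0, 1.0]]
wrist [[312.25845286654993, 0.0, 320.384830328038], [0.0, 312.25845286654993, 200.3105204200267], [0.0, 0.0, 1.0]] [-0.06297977  0.          0.          0.          0.        ] [[1.0, 0.0019, -0.0011, 0.6252], [0.0015, -0.9526, -0.3042, 0.0854], [-0.0016, 0.3042, -0.9526, 0.3845], [0.0, 0.0, 0.0, 1.0]]
0.15 [ 6.24606294e-01 -3.67713556e-05  2.21994259e-01] [-3.98313856e-04  7.07077578e-01  7.07135702e-01 -4.88800516e-04] 0.08813763405673776
```

View pics/scene0.png

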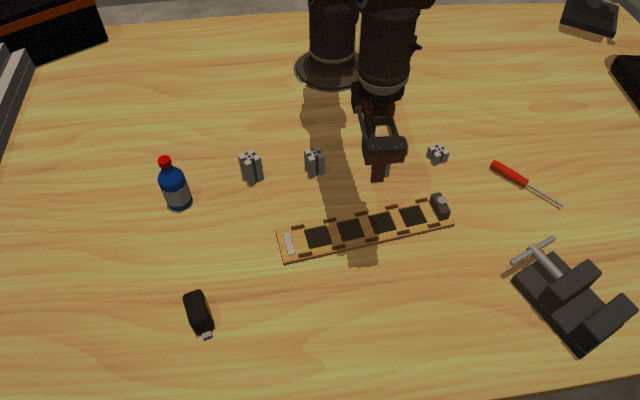

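View pics/side0.png

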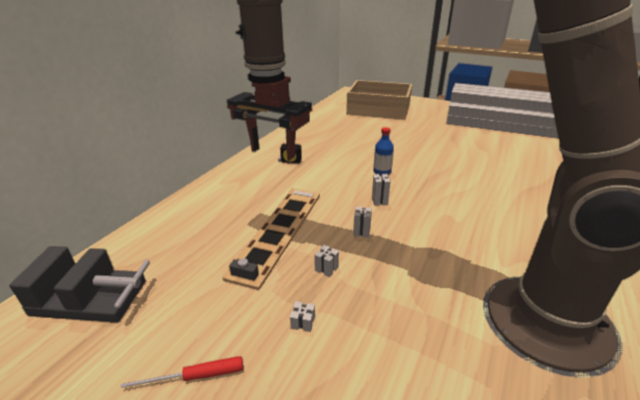

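View pics/wrist0.png

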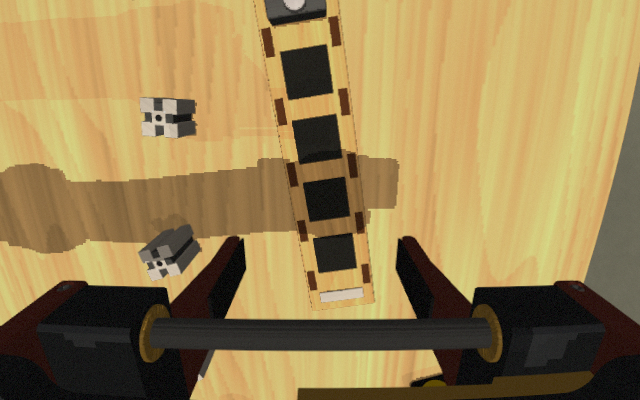

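The scene view shows the stop at (440,207), the pads running left from it, the pieces at (251,168), (315,162) and (438,153) with one behind the gripper, and the bottle at (173,185). The side view shows the pieces at (302,317), (326,262), (362,222) and (381,190). The wrist view shows the pads at (307,71), (317,139), (327,199) and (335,253), and two pieces at (167,118) and (168,255).

```bash
cat > h.py <<'E'
import numpy as np, cv2
def ray(s,px):
    p=cv2.undistortPoints(np.array(px,float).reshape(-1,1,2),s["intrinsics"],s["distortion"]).reshape(-1,2)
    T=s["world_from_camera"]; d=np.c_[p,np.ones(len(p))]@T[:3,:3].T
    return T[:3,3],d
def plane(s,px,z):
    o,d=ray(s,px); return o+d*((z-o[2])/d[:,2])[:,None]
def tri(s1,p1,s2,p2):
    (o1,d1),(o2,d2)=ray(s1,[p1]),ray(s2,[p2]); A=np.c_[d1[0],-d2[0]]
    t=np.linalg.lstsq(A,o2-o1,rcond=None)[0]; a=o1+t[0]*d1[0]; b=o2+t[1]*d2[0]
    return (a+b)/2,np.linalg.norm(a-b)
def proj(s,P):
    W=np.linalg.inv(s["world_from_camera"]); 
    return cv2.projectPoints(np.array(P,float).reshape(-1,1,3),cv2.Rodrigues(W[:3,:3])[0],W[:3,3],s["intrinsics"],s["distortion"])[0].reshape(-1,2)
E
python3 - <<'E'
import pickle,cv2,numpy as np
from h import *
d=pickle.load(open("s0.pkl","rb"))
def crop(n,x,y,w,h,k): return cv2.resize(d[n]["image"][y:y+h,x:x+w,::-1],None,fx=k,fy=k,interpolation=cv2.INTER_CUBIC)
A=[crop("side",cx-25,cy-25,50,50,5) for cx,cy in((302,315),(326,260),(362,222),(381,190))]
B=[crop("scene",cx-25,cy-25,50,50,5) for cx,cy in((251,168),(315,162),(438,153))]
W=[crop("wrist",125,80,90,90,2.7777778)]
im=np.vstack([np.hstack(A[:3]),np.hstack([A[3],B[0],B[1]])]); cv2.imwrite("pics/c1.png",im)
# rough
w,s=d["wrist"],d["side"]
print(plane(w,[(307,71),(317,139),(327,199),(335,253),(295,10)],.015).round(4))
print("a/b?",plane(w,[(158,118),(160,263)],.05).round(3))
print("side",plane(s,[(302,317),(326,262),(362,222),(381,190)],.03).round(3))
print("bottle",plane(s,[(384,172)],.0).round(3), plane(d["scene"],[(178,207)],0).round(3))
g=cv2.cvtColor(w["image"],cv2.COLOR_RGB2GRAY)
m=(w["image"].max(2)<52).astype(np.uint8); n,l,st,c=cv2.connectedComponentsWithStats(m)
for i in range(1,n):
    if 600<st[i,4]<4000:
        cs=cv2.findContours((l==i).astype(np.uint8),0,1)[0][0]; r=plane(w,cs.reshape(-1,2),.015)[:,:2].astype(np.float32)
        print(st[i],cv2.minAreaRect(r))
E
```

```text
[[ 0.6097  0.1178  0.015 ]
 [ 0.6207  0.0428  0.015 ]
 [ 0.633  -0.0309  0.015 ]
 [ 0.6441 -0.1053  0.015 ]
 [ 0.5975  0.1796  0.015 ]]
a/b? [[ 0.453  0.07   0.05 ]
 [ 0.428 -0.103  0.05 ]]
side [[ 0.42   0.236  0.03 ]
 [ 0.45   0.078  0.03 ]
 [ 0.437 -0.097  0.03 ]
 [ 0.448 -0.267  0.03 ]]
bottle [[ 0.494 -0.426  0.   ]] [[ 0.518 -0.429  0.   ]]
[ 281   45   51   54 2151] ((0.6092345118522644, 0.11652479320764542), (0.0505131334066391, 0.05027812346816063), 8.924461364746094)
[ 292  115   50   49 1867] ((0.6205722689628601, 0.04230331629514694), (0.050806865096092224, 0.05041862279176712), 9.066731452941895)
[ 303  177   47   44 1607] ((0.6321748495101929, -0.031141335144639015), (0.0511220246553421, 0.05070836469531059), 8.806761741638184)
[ 313  233   43   39 1315] ((0.6433665156364441, -0.1050310730934143), (0.05000682920217514, 0.050448473542928696), 8.855853080749512)
```

View pics/c1.png

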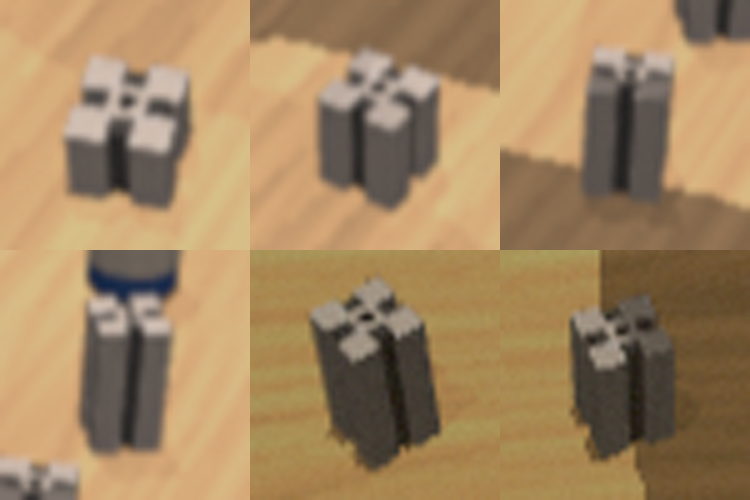

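The crop shows all four pieces upright with clear top corners. I'll fit a box pose to the corners clicked in it.

```bash
cat > fit.py <<'E'
import pickle
from h import *
from scipy.optimize import least_squares
d=pickle.load(open("s0.pkl","rb"))
# view, crop origin, top corners in cyclic order (or None), bottom corners aligned to same index
C={"a":[("side",(277,290),[(95,56),(190,68),(174,150),(65,137)],[None,None,(165,208),(67,193)])],
"b":[("side",(301,235),[(120,48),(188,72),(138,132),(70,97)],[None,(185,170),(135,210),(72,182)])],
"c":[("side",(337,197),[(93,48),(172,52),(167,92),(87,82)],[None,None,(160,203),(82,193)]),
     ("scene",(290,137),[(72,63),(150,47),None,(105,117)],[None,None,(172,190),(100,210)])],
"d":[("scene",(226,143),[(60,70),(125,30),(175,70),(105,112)],[None,None,(190,183),(123,220)])]}
g={"a":(.42,.236),"b":(.45,.078),"c":(.437,-.097),"d":(.448,-.267)}
def box(x,y,t,h,k):
    a=t-np.arange(4)*np.pi/2*k; q=np.c_[x+.02*np.sqrt(2)*np.cos(a),y+.02*np.sqrt(2)*np.sin(a)]
    return np.c_[q,np.full(4,h)],np.c_[q,np.zeros(4)]
for n,V in C.items():
    best=None
    for t0 in np.arange(0,6.3,.4):
      for t1 in (np.arange(0,6.3,.4) if len(V)>1 else [0]):
        def f(p):
            r=[]
            for i,(v,o,T,B) in enumerate(V):
                tt,bb=box(p[0],p[1],p[3]+ (round(t1/(np.pi/2))*np.pi/2 if i else 0),p[2],1)
                for P,Q in((tt,T),(bb,B)):
                    u=proj(d[v],P)
                    for a,q in zip(u,Q):
                        if q is not None: r+=list(a-(np.array(o)-.4+np.array(q)/5))
            return np.array(r)
        s=least_squares(f,[*g[n],.05,t0],x_scale=[.01,.01,.01,.1],loss="soft_l1")
        if best is None or s.cost<best.cost: best=s
    p=best.x; print(n,"xy",p[:2].round(4),"h",p[2].round(4),"yaw",round((np.degrees(p[3])-45)%90,1),"rms",round(np.sqrt(np.mean(best.fun**2)),2))
E
cat > go.py <<'E'
import sys; from rig import env; import numpy as np
from scipy.spatial.transform import Rotation as Ro
s=env.sense(); q=s["eef_rot"]; R=Ro.from_quat([q[1],q[2],q[3],q[0]])
def to(x,y,z,yaw):  # yaw: direction of closing axis (tool y) in deg
    c,si=np.cos(np.radians(yaw)),np.sin(np.radians(yaw))
    Y=np.array([c,si,0]);Z=np.array([0,0,-1.]);X=np.cross(Y,Z)
    D=Ro.from_matrix(R.as_matrix().T@np.c_[X,Y,Z]).as_rotvec(degrees=True)
    t=R.as_matrix().T@(np.array([x,y,z])-s["eef_pos"])
    return np.r_[t/.12,D/4].round(3)
a=list(map(float,sys.argv[1:])); print(to(*a).tolist(),"t",s["time_s"],"pos",s["eef_pos"].round(4).tolist())
E
time python3 fit.py
```

```text
a xy [0.4264 0.2227] h 0.033 yaw 16.7 rms 0.56
b xy [0.4532 0.07  ] h 0.0508 yaw 81.5 rms 0.85
c xy [ 0.4367 -0.0949] h 0.0666 yaw 16.9 rms 0.77
d xy [ 0.4456 -0.2502] h 0.0773 yaw 35.2 rms 0.4
real	0m27.386s
user	0m27.371s
sys	0m0.351s
```

All four heights match the text (33, 51, 67 and 77 mm). I'll start with d.

Request:
play_rows(increments=[[[-0.3, -0.21, 0.05, 0, 0, 0], [-0.3, -0.21, 0.05, 0, 0, 0], [-0.3, -0.21, 0.05, 0, 0, 0], [-0.3, -0.21, 0.05, 0, 0, 0], [-0.3, -0.21, 0.05, 0, 0, 0]]], grip=-1)

```text
time_s: 0.65
eef_pos: [0.4977, -0.1812, 0.1923]
eef_rot: [-0.0, 0.707, 0.707, -0.0]
contact_force: [0.3, -1.2, 0.0]
grip_width: 0.088
gripper_force: 0.0
```

Request:
play_rows(increments=[[[-0.3, -0.21, 0.05, 0, 0, 0], [-0.3, -0.21, 0.05, 0, 0, 0], [0, 0, 0, 0, 0, -1], [0, 0, 0, 0, 0, -1], [0, 0, 0, 0, 0, -1]]])

```text
time_s: 1.15
eef_pos: [0.4481, -0.2524, 0.1805]
eef_rot: [-0.0, 0.629, 0.778, -0.0]
contact_force: [-0.2, -0.6, -0.1]
grip_width: 0.0878
gripper_force: 0.0
```

Request:
play_rows(increments=[[[0, 0, 0, 0, 0, -1], [0, 0, 0, 0, 0, -1], [0, 0, 0, 0, 0, -1], [0, 0, 0, 0, 0, -1], [0, 0, 0, 0, 0, -1]]])

```text
time_s: 1.65
eef_pos: [0.4484, -0.2519, 0.1804]
eef_rot: [-0.0, 0.484, 0.875, -0.0]
contact_force: [0.6, -0.1, 0.3]
grip_width: 0.0878
gripper_force: 0.0
```

```bash
python3 go.py .4456 -.2502 .05 35.2; python3 - <<'E'
from rig import snapshot
import cv2,pickle
s=snapshot("wrist");pickle.dump(s,open("w1.pkl","wb"));cv2.imwrite("pics/w1.png",s["image"][:,:,::-1])
E
```

```text
[0.024, -0.012, 1.087, -0.003, -0.006, -0.759] t 1.65 pos [0.4484, -0.2519, 0.1804]
```

View pics/w1.png

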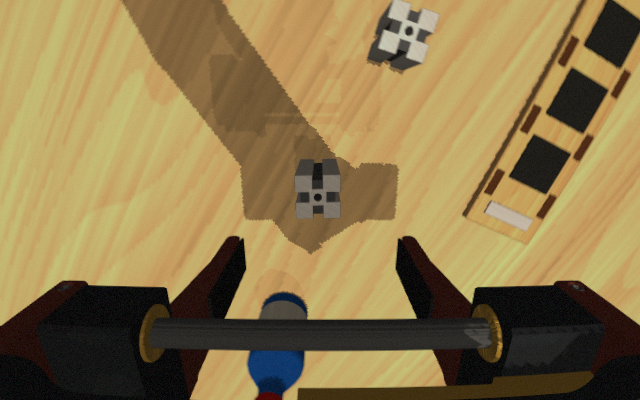

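The wrist view shows d square between the fingers, its top bore at (318,197), and c's top bore at (408,31).

```bash
python3 - <<'E'
import pickle
from h import *
w=pickle.load(open("w1.pkl","rb"));s=pickle.load(open("s0.pkl","rb"))
print(plane(w,[(318,197)],.08), plane(w,[(408,31)],.065))
print(tri(w,(318,197),s["scene"],(226-.4+116/5,143-.4+70/5)),tri(w,(408,31),s["scene"],(290-.4+120/5,137-.4+80/5)))
E
```

```text
[[ 0.44540141 -0.24893195  0.08      ]] [[ 0.43448357 -0.09404505  0.065     ]]
(array([ 0.44576726, -0.24972442,  0.07759322]), np.float64(0.0003051505543453594)) (array([ 0.43477812, -0.09439322,  0.06353929]), np.float64(0.001556057133828231))
```

Request:
play_rows(increments=[[[0.03, -0.01, 0.2, 0, 0, -0.6], [0, 0, 0.3, 0, 0, 0], [0, 0, 0.3, 0, 0, 0], [0, 0, 0.3, 0, 0, 0], [0, 0, 0.03, 0, 0, 0]]])

```text
time_s: 2.2
eef_pos: [0.443, -0.2482, 0.0415]
eef_rot: [-0.004, 0.467, 0.884, -0.0]
contact_force: [-0.4, 0.5, 0.0]
grip_width: 0.0876
gripper_force: 0.0
```

Request:
play_rows(increments=[[[0, 0, 0, 0, 0, 0], [0, 0, 0, 0, 0, 0], [0, 0, 0, 0, 0, 0], [0, 0, 0, 0, 0, 0], [0, 0, 0, 0, 0, 0]]], grip=1)

```text
time_s: 2.7
eef_pos: [0.4462, -0.2498, 0.046]
eef_rot: [0.001, 0.466, 0.885, 0.0]
contact_force: [-0.6, 0.7, 0.6]
grip_width: 0.0514
gripper_force: 0.0
```

Request:
play_rows(increments=[[[0, 0, 0, 0, 0, 0], [0, 0, 0, 0, 0, 0], [0, 0, -0.05, 0, 0, 0], [0, 0, -0.2, 0, 0, 0], [0, 0, -0.3, 0, 0, 0]]])

```text
time_s: 3.2
eef_pos: [0.4441, -0.2488, 0.1103]
eef_rot: [-0.002, 0.466, 0.885, -0.0]
contact_force: [0.8, -0.9, -1.3]
grip_width: 0.0396
gripper_force: 29.9
```

```bash
python3 go.py .6092 .1165 .12 8.8
```

```text
[1.734, 2.855, -0.081, -0.045, -0.049, 6.402] t 3.2 pos [0.4441, -0.2488, 0.1103]
```

Request:
play_rows(increments=[[[0.1, 0.16, -0.1, 0, 0, 0], [0.18, 0.3, -0.1, 0, 0, 0], [0.18, 0.3, -0.1, 0, 0, 0], [0.18, 0.3, 0, 0, 0, 0], [0.18, 0.3, 0, 0, 0, 0]]])

```text
time_s: 3.7
eef_pos: [0.5253, -0.0747, 0.1479]
eef_rot: [0.0, 0.467, 0.885, 0.0]
contact_force: [0.6, 0.1, -1.5]
grip_width: 0.0402
gripper_force: 29.9
```

Request:
play_rows(increments=[[[0.18, 0.3, 0, 0, 0, 0], [0.18, 0.3, 0, 0, 0, 0], [0.18, 0.3, 0, 0, 0, 0], [0.18, 0.3, 0, 0, 0, 0], [0.16, 0.26, 0, 0, 0, 0]]])

```text
time_s: 4.2
eef_pos: [0.6099, 0.1123, 0.1471]
eef_rot: [-0.0, 0.466, 0.885, 0.0]
contact_force: [0.7, -0.0, -2.0]
grip_width: 0.0399
gripper_force: 29.9
```

Request:
play_rows(increments=[[[0, 0, 0, 0, 0, 1], [0, 0, 0, 0, 0, 1], [0, 0, 0, 0, 0, 1], [0, 0, 0, 0, 0, 1], [0, 0, 0, 0, 0, 1]]])

```text
time_s: 4.7
eef_pos: [0.6093, 0.1099, 0.1469]
eef_rot: [-0.0, 0.614, 0.789, -0.0]
contact_force: [0.2, -0.1, -0.9]
grip_width: 0.0398
gripper_force: 29.9
```

Request:
play_rows(increments=[[[0, 0, 0, 0, 0, 1], [0, 0, 0, 0, 0, 0.4], [0, 0, 0, 0, 0, 0], [0, 0, 0, 0, 0, 0], [0, 0, 0, 0, 0, 0]]])

```text
time_s: 5.2
eef_pos: [0.6096, 0.1099, 0.147]
eef_rot: [-0.0, 0.65, 0.76, -0.0]
contact_force: [0.7, 0.4, -0.9]
grip_width: 0.0397
gripper_force: 29.9
```

```bash
python3 go.py .6092 .1165 .061 8.8; python3 - <<'E'
from rig import snapshot
import cv2,pickle
s=snapshot("wrist");pickle.dump(s,open("w2.pkl","wb"));cv2.imwrite("pics/w2.png",s["image"][:,:,::-1])
E
```

```text
[0.055, 0.005, 0.717, -0.002, -0.001, 0.015] t 5.2 pos [0.6096, 0.1099, 0.147]
```

View pics/w2.png

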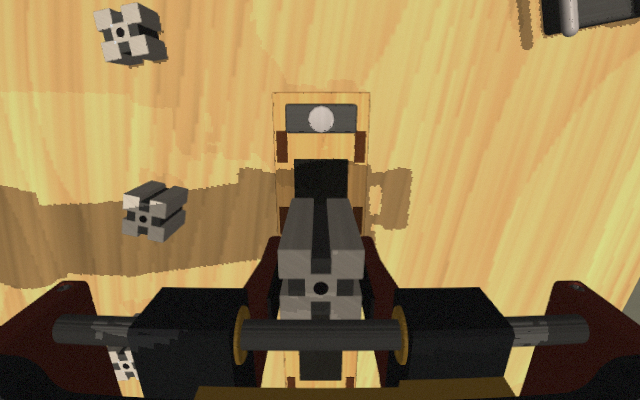

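The wrist view shows d held square with its bore at (321,288), the knob at (320,119), a's bore at (120,32) and b's bore at (143,219).

```bash
python3 - <<'E'
import pickle
from h import *
w=pickle.load(open("w2.pkl","rb"));s=pickle.load(open("s0.pkl","rb"))
print("d held",plane(w,[(321,288)],.181)); print("knob",plane(w,[(320.5,119)],.052))
print("a",plane(w,[(120,32)],.035),tri(w,(120,32),s["side"],(277-.4+127/5,290-.4+101/5)))
print("b",plane(w,[(143,219)],.05),tri(w,(143,219),s["side"],(301-.4+129/5,235-.4+87/5)))
print("knob",tri(w,(320.5,119),s["scene"],(440,199)))
# pads check, scene view at ledge height
for P in [(.6092,.1165),(.6206,.0423),(.6322,-.0311),(.6434,-.105)]: print(proj(s["scene"],[[*P,.015]]).round(0))
E
```

```text
d held [[0.61054652 0.11036473 0.181     ]]
knob [[0.59922381 0.18078098 0.052     ]]
a [[0.42529671 0.22557673 0.035     ]] (array([0.42582929, 0.2252596 , 0.03616359]), np.float64(0.0005096049608055149))
b [[0.45322832 0.06970601 0.05      ]] (array([0.45321714, 0.06952579, 0.05050439]), np.float64(0.0008408310707939638))
knob (array([0.59829339, 0.17911352, 0.04968137]), np.float64(0.003625432263059536))
[[413. 215.]]
[[382. 221.]]
[[351. 229.]]
[[318. 236.]]
```

Request:
play_rows(increments=[[[0.055, 0, 0.1, 0, 0, 0], [0, 0, 0.25, 0, 0, 0], [0, 0, 0.2, 0, 0, 0], [0, 0, 0.1, 0, 0, 0], [0, 0, 0.02, 0, 0, 0]]])

```text
time_s: 5.75
eef_pos: [0.6074, 0.1165, 0.0646]
eef_rot: [-0.001, 0.651, 0.759, -0.001]
contact_force: [0.4, 0.4, -1.3]
grip_width: 0.0399
gripper_force: 29.9
```

Request:
play_rows(increments=[[[0, 0, 0.02, 0, 0, 0], [0, 0, 0.01, 0, 0, 0], [0, 0, 0.01, 0, 0, 0], [0, 0, 0, 0, 0, 0], [0, 0, 0, 0, 0, 0]]])

```text
time_s: 6.25
eef_pos: [0.6089, 0.1165, 0.0624]
eef_rot: [0.0, 0.651, 0.759, 0.0]
contact_force: [0.7, 0.1, -1.1]
grip_width: 0.0397
gripper_force: 29.9
```

```bash
python3 go.py .6088 .1163 .0605 8.8
```

```text
[-0.001, -0.001, 0.016, 0.013, -0.001, -0.001] t 6.25 pos [0.6089, 0.1165, 0.0624]
```

Request:
play_rows(increments=[[[0, 0, 0.008, 0, 0, 0], [0, 0, 0.008, 0, 0, 0], [0, 0, 0, 0, 0, 0], [0, 0, 0, 0, 0, 0]]])

```text
time_s: 6.65
eef_pos: [0.6088, 0.1164, 0.0604]
eef_rot: [0.0, 0.651, 0.759, 0.0]
contact_force: [-1.9, -0.5, 4.5]
grip_width: 0.0395
gripper_force: 29.9
```

Request:
play_rows(increments=[[[0, 0, 0, 0, 0, 0], [0, 0, 0, 0, 0, 0], [0, 0, 0, 0, 0, 0], [0, 0, 0, 0, 0, 0], [0, 0, 0, 0, 0, 0]]], grip=-1)

```text
time_s: 7.15
eef_pos: [0.6086, 0.1165, 0.0598]
eef_rot: [-0.0, 0.651, 0.759, -0.0]
contact_force: [-0.4, -0.4, 0.1]
grip_width: 0.0765
gripper_force: 0.0
```

Request:
play_rows(increments=[[[0, 0, -0.1, 0, 0, 0], [0, 0, -0.3, 0, 0, 0], [0, 0, -0.3, 0, 0, 0], [0, 0, -0.3, 0, 0, 0], [0, 0, 0, 0, 0, 0]]])

```text
time_s: 7.65
eef_pos: [0.6117, 0.1171, 0.1865]
eef_rot: [0.003, 0.651, 0.759, 0.004]
contact_force: [0.3, 0.7, 0.1]
grip_width: 0.0879
gripper_force: 0.0
```

```bash
python3 go.py .4347 -.0943 .13 16.9
```

```text
[-1.516, -1.731, 0.453, 0.139, -0.004, -2.028] t 7.65 pos [0.6117, 0.1171, 0.1865]
```

d is placed (4.5 N touch, released). Now c.

Request:
play_rows(increments=[[[-0.2, -0.25, 0, 0, 0, 0], [-0.22, -0.25, 0, 0, 0, 0], [-0.22, -0.25, 0, 0, 0, 0], [-0.22, -0.25, 0, 0, 0, 0], [-0.22, -0.25, 0, 0, 0, 0]]])

```text
time_s: 8.15
eef_pos: [0.4789, -0.0357, 0.1801]
eef_rot: [0.0, 0.651, 0.759, 0.0]
contact_force: [-0.3, -1.1, -0.8]
grip_width: 0.0874
gripper_force: 0.0
```

Request:
play_rows(increments=[[[-0.22, -0.25, 0.1, 0, 0, 0], [-0.22, -0.23, 0.1, 0, 0, 0], [0, 0, 0.1, 0, 0, -1], [0, 0, 0.1, 0, 0, -1], [0, 0, 0, 0, 0, 0]]])

```text
time_s: 8.65
eef_pos: [0.4302, -0.0957, 0.1311]
eef_rot: [-0.001, 0.596, 0.803, -0.0]
contact_force: [-0.3, -0.8, 0.5]
grip_width: 0.088
gripper_force: 0.0
```

Request:
play_rows(increments=[[[0, 0, 0, 0, 0, 0], [0, 0, 0, 0, 0, 0]]])

```text
time_s: 8.85
eef_pos: [0.4318, -0.0955, 0.1325]
eef_rot: [0.0, 0.597, 0.802, 0.0]
contact_force: [0.9, 0.6, -0.3]
grip_width: 0.0877
gripper_force: 0.0
```

```bash
python3 go.py .4347 -.0943 .032 16.9; python3 - <<'E'
from rig import snapshot
import cv2,pickle
s=snapshot("wrist");pickle.dump(s,open("w3.pkl","wb"));cv2.imwrite("pics/w3.png",s["image"][:,:,::-1])
E
```

```text
[0.003, 0.025, 0.838, 0.011, 0.004, -0.042] t 8.85 pos [0.4318, -0.0955, 0.1325]
```

View pics/w3.png

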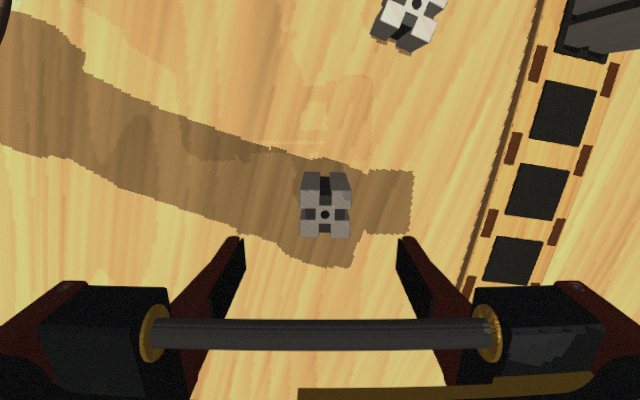

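The wrist view shows c square between the fingers, bore at (325,214). Descending to grip it.

Request:
play_rows(increments=[[[0, 0.025, 0.2, 0, 0, 0], [0, 0, 0.3, 0, 0, 0], [0, 0, 0.28, 0, 0, 0], [0, 0, 0.06, 0, 0, 0], [0, 0, 0, 0, 0, 0]]])

```text
time_s: 9.4
eef_pos: [0.4338, -0.0945, 0.0308]
eef_rot: [-0.001, 0.596, 0.803, -0.001]
contact_force: [0.7, -0.3, 0.1]
grip_width: 0.0878
gripper_force: 0.0
```

Request:
play_rows(increments=[[[0, 0, 0, 0, 0, 0], [0, 0, 0, 0, 0, 0], [0, 0, 0, 0, 0, 0], [0, 0, 0, 0, 0, 0], [0, 0, 0, 0, 0, 0]]], grip=1)

```text
time_s: 9.9
eef_pos: [0.4346, -0.0948, 0.0316]
eef_rot: [0.0, 0.596, 0.803, 0.0]
contact_force: [-1.2, 0.3, -0.5]
grip_width: 0.0515
gripper_force: 0.0
```

Request:
play_rows(increments=[[[0, 0, 0, 0, 0, 0], [0, 0, 0, 0, 0, 0], [0, 0, 0, 0, 0, 0]]])

```text
time_s: 10.2
eef_pos: [0.4344, -0.0947, 0.0313]
eef_rot: [0.0, 0.596, 0.803, 0.0]
contact_force: [0.2, 0.8, 3.2]
grip_width: 0.0403
gripper_force: 29.9
```

Request:
play_rows(increments=[[[0, 0, -0.1, 0, 0, 0], [0, 0, -0.3, 0, 0, 0], [0, 0, -0.3, 0, 0, 0], [0, 0, -0.2, 0, 0, 1], [0, 0, 0, 0, 0, 1]]])

```text
time_s: 10.7
eef_pos: [0.436, -0.095, 0.1421]
eef_rot: [0.002, 0.652, 0.758, 0.002]
contact_force: [0.5, 0.2, -1.6]
grip_width: 0.0395
gripper_force: 29.9
```

```bash
python3 go.py .6206 .0423 .13 8.8; python3 - <<'E'
import pickle
from h import *
w=pickle.load(open("w3.pkl","rb"))
print("c",plane(w,[(325,214)],.065))
E
```

```text
[0.901, 1.692, 0.109, 0.074, 0.017, -0.043] t 10.7 pos [0.436, -0.095, 0.1421]
c [[ 0.43604734 -0.0936318   0.065     ]]
```

Request:
play_rows(increments=[[[0.1, 0.18, 0, 0, 0, 0], [0.15, 0.3, 0, 0, 0, 0], [0.15, 0.3, 0, 0, 0, 0], [0.15, 0.3, 0, 0, 0, 0], [0.15, 0.3, 0, 0, 0, 0]]])

```text
time_s: 11.2
eef_pos: [0.5859, 0.0146, 0.1387]
eef_rot: [-0.0, 0.651, 0.759, -0.0]
contact_force: [0.6, -0.5, -1.0]
grip_width: 0.0402
gripper_force: 29.9
```

Request:
play_rows(increments=[[[0.15, 0.25, 0, 0, 0, 0], [0.05, 0.07, 0, 0, 0, 0], [0, 0, 0, 0, 0, 0], [0, 0, 0, 0, 0, 0], [0, 0, 0, 0, 0, 0]]])

```text
time_s: 11.7
eef_pos: [0.6182, 0.0415, 0.1391]
eef_rot: [-0.0, 0.651, 0.759, -0.001]
contact_force: [0.4, 0.1, -1.4]
grip_width: 0.0396
gripper_force: 29.9
```

```bash
python3 go.py .6206 .0413 .0465 8.8; python3 - <<'E'
from rig import snapshot
import cv2,pickle
s=snapshot("wrist");pickle.dump(s,open("w4.pkl","wb"));cv2.imwrite("pics/w4.png",s["image"][:,:,::-1])
E
```

```text
[-0.004, 0.02, 0.771, -0.014, 0.01, -0.025] t 11.7 pos [0.6182, 0.0415, 0.1391]
```

View pics/w4.png

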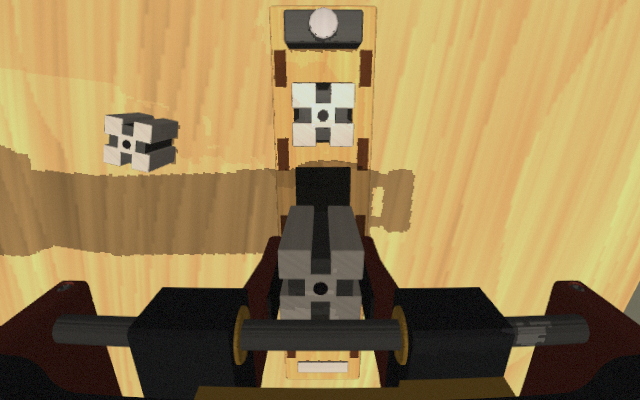

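The view shows d standing square on the first pad (bore 323,115) and c held with its bore at (321,288), the same offset as d had.

Request:
play_rows(increments=[[[0, 0.014, 0.1, 0, 0, 0], [0, 0, 0.25, 0, 0, 0], [0, 0, 0.23, 0, 0, 0], [0, 0, 0.12, 0, 0, 0], [0, 0, 0.04, 0, 0, 0]]])

```text
time_s: 12.25
eef_pos: [0.6196, 0.043, 0.0483]
eef_rot: [-0.001, 0.651, 0.759, -0.001]
contact_force: [-0.5, -0.0, -0.6]
grip_width: 0.0401
gripper_force: 29.9
```

Request:
play_rows(increments=[[[0, 0, 0.01, 0, 0, 0], [0, 0, 0.01, 0, 0, 0], [0, 0, 0.01, 0, 0, 0], [0, 0, 0, 0, 0, 0], [0, 0, 0, 0, 0, 0]]])

```text
time_s: 12.75
eef_pos: [0.6213, 0.0435, 0.0473]
eef_rot: [0.0, 0.651, 0.759, 0.0]
contact_force: [0.1, -0.7, -0.8]
grip_width: 0.0396
gripper_force: 29.9
```

```bash
python3 go.py .6200 .0420 .0455 8.8; python3 - <<'E'
import pickle
from h import *
w=pickle.load(open("w4.pkl","rb"))
print("d",plane(w,[(323,115)],.095),"c held",plane(w,[(321,288)],.1727),"b",plane(w,[(126,144)],.05))
E
```

```text
[-0.011, -0.013, 0.015, 0.013, -0.0, 0.001] t 12.75 pos [0.6213, 0.0435, 0.0473]
d [[0.6088534  0.11781263 0.095     ]] c held [[0.61929075 0.04179648 0.1727    ]] b [[0.45274429 0.07008909 0.05      ]]
```

Request:
play_rows(increments=[[[-0.01, -0.012, 0.008, 0, 0, 0], [0, 0, 0.008, 0, 0, 0], [0, 0, 0, 0, 0, 0], [0, 0, 0, 0, 0, 0]]])

```text
time_s: 13.15
eef_pos: [0.6203, 0.0425, 0.0463]
eef_rot: [0.0, 0.651, 0.759, 0.001]
contact_force: [-2.4, 1.5, 10.0]
grip_width: 0.0398
gripper_force: 29.9
```

Request:
play_rows(increments=[[[0, 0, 0, 0, 0, 0], [0, 0, 0, 0, 0, 0], [0, 0, 0, 0, 0, 0], [0, 0, 0, 0, 0, 0], [0, 0, 0, 0, 0, 0]]], grip=-1)

```text
time_s: 13.65
eef_pos: [0.6196, 0.042, 0.0446]
eef_rot: [-0.0, 0.651, 0.759, -0.0]
contact_force: [0.7, -0.2, 1.1]
grip_width: 0.076
gripper_force: 0.0
```

Request:
play_rows(increments=[[[0, 0, -0.1, 0, 0, 0], [0, 0, -0.3, 0, 0, 0], [0, 0, -0.3, 0, 0, 0], [0, 0, -0.3, 0, 0, 0], [0, 0, 0, 0, 0, 0]]])

```text
time_s: 14.15
eef_pos: [0.6229, 0.0423, 0.1713]
eef_rot: [0.003, 0.651, 0.759, 0.004]
contact_force: [0.4, 0.3, 0.4]
grip_width: 0.0877
gripper_force: 0.0
```

```bash
python3 go.py .453 .0698 .12 -8.5
```

```text
[0.443, -1.368, 0.414, 0.136, -0.019, 4.32] t 14.15 pos [0.6229, 0.0423, 0.1713]
```

Request:
play_rows(increments=[[[0.11, -0.3, 0, 0, 0, 0], [0.11, -0.36, 0, 0, 0, 0], [0.11, -0.36, 0, 0, 0, 0], [0.11, -0.32, 0, 0, 0, 0], [0, 0, 0.1, 0, 0, 1]]])

```text
time_s: 14.65
eef_pos: [0.4487, 0.0704, 0.1538]
eef_rot: [-0.0, 0.676, 0.737, 0.0]
contact_force: [0.8, -0.1, 0.2]
grip_width: 0.0875
gripper_force: 0.0
```

Request:
play_rows(increments=[[[0, 0, 0.15, 0, 0, 1], [0, 0, 0.1, 0, 0, 1], [0, 0, 0, 0, 0, 1], [0, 0, 0, 0, 0, 0.3], [0, 0, 0, 0, 0, 0]]])

```text
time_s: 15.15
eef_pos: [0.4529, 0.0697, 0.123]
eef_rot: [0.0, 0.757, 0.654, 0.0]
contact_force: [-0.6, -0.8, 0.1]
grip_width: 0.0874
gripper_force: 0.0
```

Request:
play_rows(increments=[[[0, 0, 0, 0, 0, 0], [0, 0, 0, 0, 0, 0]]])

```text
time_s: 15.35
eef_pos: [0.4529, 0.0697, 0.1231]
eef_rot: [0.0, 0.757, 0.654, 0.0]
contact_force: [-0.3, -0.1, -0.2]
grip_width: 0.088
gripper_force: 0.0
```

```bash
python3 go.py .453 .0698 .018 -8.5; python3 - <<'E'
from rig import snapshot
import cv2,pickle
s=snapshot("wrist");pickle.dump(s,open("w5.pkl","wb"));cv2.imwrite("pics/w5.png",s["image"][:,:,::-1])
E
```

```text
[0.001, 0.0, 0.876, 0.007, -0.003, 0.038] t 15.35 pos [0.4529, 0.0697, 0.1231]
```

View pics/w5.png

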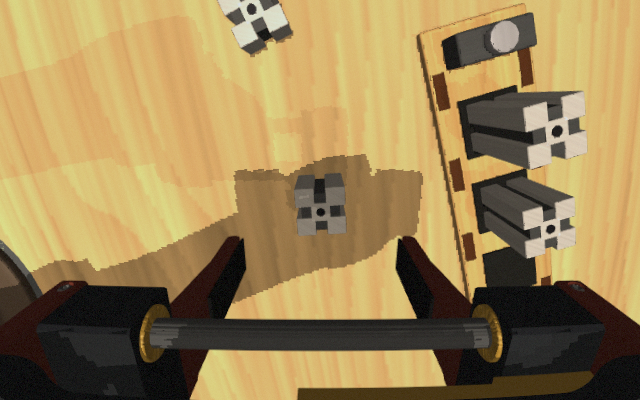

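The view shows b centred at (320,212) between the fingers, with d (556,131) and c (549,229) standing on their pads.

Request:
play_rows(increments=[[[0, 0, 0.2, 0, 0, 0], [0, 0, 0.3, 0, 0, 0], [0, 0, 0.28, 0, 0, 0], [0, 0, 0.09, 0, 0, 0], [0, 0, 0, 0, 0, 0]]])

```text
time_s: 15.9
eef_pos: [0.4518, 0.0694, 0.0174]
eef_rot: [-0.001, 0.757, 0.654, -0.001]
contact_force: [0.2, 0.5, -0.1]
grip_width: 0.0878
gripper_force: 0.0
```

Request:
play_rows(increments=[[[0, 0, 0, 0, 0, 0], [0, 0, 0, 0, 0, 0], [0, 0, 0, 0, 0, 0], [0, 0, 0, 0, 0, 0], [0, 0, 0, 0, 0, 0]]], grip=1)

```text
time_s: 16.4
eef_pos: [0.4531, 0.0698, 0.0189]
eef_rot: [0.0, 0.757, 0.653, 0.0]
contact_force: [-0.5, -0.2, 0.4]
grip_width: 0.0511
gripper_force: 0.0
```

Request:
play_rows(increments=[[[0, 0, 0, 0, 0, 0], [0, 0, 0, 0, 0, 0], [0, 0, 0, 0, 0, 0]]])

```text
time_s: 16.7
eef_pos: [0.4529, 0.0697, 0.0186]
eef_rot: [0.0, 0.757, 0.653, 0.0]
contact_force: [-0.6, 0.6, 3.7]
grip_width: 0.0405
gripper_force: 29.2
```

Request:
play_rows(increments=[[[0, 0, -0.2, 0, 0, 0], [0, 0, -0.4, 0, 0, -0.3], [0, 0, -0.4, 0, 0, -1], [0, 0, -0.2, 0, 0, -1], [0, 0, 0, 0, 0, -1]]])

```text
time_s: 17.2
eef_pos: [0.4549, 0.0701, 0.1661]
eef_rot: [0.002, 0.676, 0.737, 0.003]
contact_force: [0.2, -0.7, -1.1]
grip_width: 0.0403
gripper_force: 29.3
```

Request:
play_rows(increments=[[[0, 0, 0, 0, 0, -1], [0, 0, 0, 0, 0, 0], [0, 0, 0, 0, 0, 0]]])

```text
time_s: 17.5
eef_pos: [0.4525, 0.0696, 0.1621]
eef_rot: [-0.0, 0.652, 0.759, -0.0]
contact_force: [0.8, 0.5, -0.2]
grip_width: 0.0409
gripper_force: 29.3
```

```bash
python3 go.py .6322 -.0311 .13 8.8
```

```text
[-1.055, 1.354, 0.267, -0.008, 0.001, -0.03] t 17.5 pos [0.4525, 0.0696, 0.1621]
```

Request:
play_rows(increments=[[[-0.13, 0.16, 0, 0, 0, 0], [-0.25, 0.32, 0, 0, 0, 0], [-0.25, 0.32, 0, 0, 0, 0], [-0.25, 0.32, 0, 0, 0, 0], [-0.175, 0.23, 0, 0, 0, 0]]])

```text
time_s: 18.0
eef_pos: [0.6343, -0.0329, 0.1616]
eef_rot: [0.0, 0.652, 0.758, -0.0]
contact_force: [-0.6, -0.1, -0.8]
grip_width: 0.0406
gripper_force: 29.3
```

Request:
play_rows(increments=[[[0, 0, 0, 0, 0, 0], [0, 0, 0, 0, 0, 0], [0, 0, 0, 0, 0, 0]]])

```text
time_s: 18.3
eef_pos: [0.6311, -0.0296, 0.1619]
eef_rot: [-0.001, 0.651, 0.759, -0.0]
contact_force: [-0.0, 1.3, -0.9]
grip_width: 0.0405
gripper_force: 29.3
```

```bash
python3 go.py .6318 -.0313 .0336 8.8; python3 - <<'E'
from rig import snapshot
import cv2,pickle
s=snapshot("wrist");pickle.dump(s,open("w6.pkl","wb"));cv2.imwrite("pics/w6.png",s["image"][:,:,::-1])
E
```

```text
[-0.015, 0.006, 1.069, -0.022, -0.011, 0.004] t 18.3 pos [0.6311, -0.0296, 0.1619]
```

View pics/w6.png

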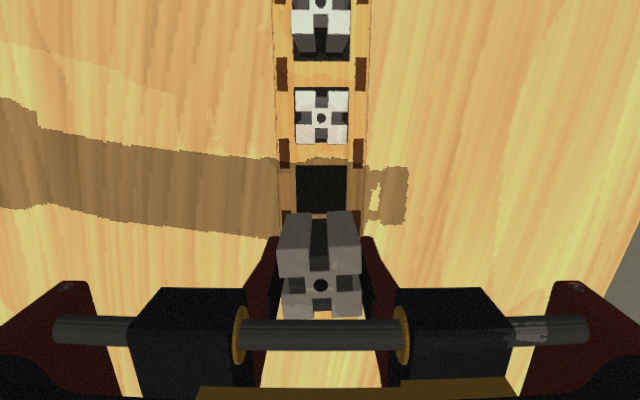

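The view shows c square on pad 2 (bore 321,118) and b held nearly square (bore 320,286).

Request:
play_rows(increments=[[[-0.012, 0.005, 0.2, 0, 0, 0], [0, 0, 0.3, 0, 0, 0], [0, 0, 0.3, 0, 0, 0], [0, 0, 0.2, 0, 0, 0], [0, 0, 0.03, 0, 0, 0]]])

```text
time_s: 18.85
eef_pos: [0.6302, -0.0309, 0.0361]
eef_rot: [-0.002, 0.65, 0.76, -0.002]
contact_force: [0.4, 0.1, -0.8]
grip_width: 0.0405
gripper_force: 29.3
```

Request:
play_rows(increments=[[[0, 0, 0.01, 0, 0, 0], [0, 0, 0.01, 0, 0, 0], [0, 0, 0, 0, 0, 0], [0, 0, 0, 0, 0, 0]]])

```text
time_s: 19.25
eef_pos: [0.6338, -0.032, 0.0378]
eef_rot: [0.001, 0.651, 0.759, 0.001]
contact_force: [0.0, -1.0, 0.1]
grip_width: 0.0409
gripper_force: 29.3
```

```bash
python3 go.py .6318 -.0313 .0326 8.8; python3 - <<'E'
import pickle
from h import *
w=pickle.load(open("w6.pkl","rb"))
print("c",plane(w,[(321,118)],.08),"b held",plane(w,[(320,286)],.193))
E
```

```text
[0.008, -0.016, 0.043, 0.03, 0.004, -0.001] t 19.25 pos [0.6338, -0.032, 0.0378]
c [[0.62076501 0.04280351 0.08      ]] b held [[ 0.63169518 -0.02995177  0.193     ]]
```

Request:
play_rows(increments=[[[0.008, -0.014, 0.015, 0, 0, 0], [0, 0, 0.01, 0, 0, 0], [0, 0, 0.008, 0, 0, 0], [0, 0, 0, 0, 0, 0], [0, 0, 0, 0, 0, 0]]])

```text
time_s: 19.75
eef_pos: [0.6311, -0.0312, 0.0336]
eef_rot: [-0.0, 0.651, 0.759, 0.0]
contact_force: [-4.9, 0.3, 10.4]
grip_width: 0.0402
gripper_force: 29.3
```

```bash
python3 go.py .6318 -.0313 .0326 8.8
```

```text
[-0.002, 0.005, 0.008, 0.001, -0.003, -0.001] t 19.75 pos [0.6311, -0.0312, 0.0336]
```

Touching the pad at 10 N. Releasing b, then on to a.

Request:
play_rows(increments=[[[0, 0, 0, 0, 0, 0], [0, 0, 0, 0, 0, 0], [0, 0, 0, 0, 0, 0], [0, 0, 0, 0, 0, 0], [0, 0, 0, 0, 0, 0]]], grip=-1)

```text
time_s: 20.25
eef_pos: [0.6312, -0.0313, 0.0323]
eef_rot: [-0.0, 0.651, 0.759, -0.0]
contact_force: [0.1, -0.9, -0.6]
grip_width: 0.0775
gripper_force: 0.0
```

Request:
play_rows(increments=[[[0, 0, -0.1, 0, 0, 0], [0, 0, -0.35, 0, 0, 0], [0, 0, -0.35, 0, 0, 0], [0, 0, -0.35, 0, 0, 0], [0, 0, 0, 0, 0, 0]]])

```text
time_s: 20.75
eef_pos: [0.6348, -0.0315, 0.178]
eef_rot: [0.004, 0.651, 0.759, 0.004]
contact_force: [0.7, 0.3, 0.3]
grip_width: 0.0878
gripper_force: 0.0
```

Request:
play_rows(increments=[[[0, 0, 0, 0, 0, 0], [0, 0, 0, 0, 0, 0]]])

```text
time_s: 20.95
eef_pos: [0.6305, -0.0313, 0.1698]
eef_rot: [-0.001, 0.651, 0.759, -0.0]
contact_force: [-0.3, -0.3, 0.1]
grip_width: 0.088
gripper_force: 0.0
```

```bash
python3 go.py .4256 .2254 .11 16.7
```

```text
[2.375, -1.359, 0.5, -0.019, -0.005, -1.974] t 20.95 pos [0.6305, -0.0313, 0.1698]
```

Request:
play_rows(increments=[[[0.2, -0.12, 0, 0, 0, 0], [0.33, -0.19, 0, 0, 0, 0], [0.33, -0.19, 0, 0, 0, 0], [0.33, -0.19, 0, 0, 0, 0], [0.33, -0.19, 0, 0, 0, 0]]])

```text
time_s: 21.45
eef_pos: [0.4967, 0.1336, 0.169]
eef_rot: [-0.001, 0.651, 0.759, -0.001]
contact_force: [0.8, 1.2, -0.3]
grip_width: 0.0878
gripper_force: 0.0
```

Request:
play_rows(increments=[[[0.33, -0.19, 0, 0, 0, 0], [0.33, -0.19, 0, 0, 0, 0], [0.195, -0.1, 0.1, 0, 0, 0], [0, 0, 0.2, 0, 0, -1], [0, 0, 0.2, 0, 0, -1]]])

```text
time_s: 21.95
eef_pos: [0.425, 0.2262, 0.109]
eef_rot: [-0.0, 0.594, 0.804, -0.0]
contact_force: [-0.1, -0.1, -0.1]
grip_width: 0.0879
gripper_force: 0.0
```

Request:
play_rows(increments=[[[0, 0, 0, 0, 0, 0], [0, 0, 0, 0, 0, 0], [0, 0, 0, 0, 0, 0]]])

```text
time_s: 22.25
eef_pos: [0.4268, 0.2254, 0.111]
eef_rot: [0.0, 0.597, 0.802, 0.0]
contact_force: [0.9, -0.2, 0.1]
grip_width: 0.088
gripper_force: 0.0
```

```bash
python3 go.py .4256 .2254 .009 16.7; python3 - <<'E'
from rig import snapshot
import cv2,pickle
s=snapshot("wrist");pickle.dump(s,open("w7.pkl","wb"));cv2.imwrite("pics/w7.png",s["image"][:,:,::-1])
E
```

```text
[0.003, -0.01, 0.85, 0.006, -0.002, -0.005] t 22.25 pos [0.4268, 0.2254, 0.111]
```

View pics/w7.png

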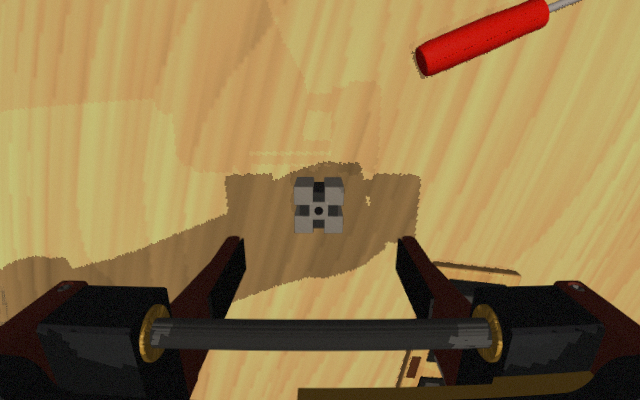

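The view shows a square between the fingers, bore at (319,211).

Request:
play_rows(increments=[[[0.003, -0.01, 0.2, 0, 0, 0], [0, 0, 0.3, 0, 0, 0], [0, 0, 0.2, 0, 0, 0], [0, 0, 0.1, 0, 0, 0], [0, 0, 0.04, 0, 0, 0]]])

```text
time_s: 22.8
eef_pos: [0.4251, 0.2253, 0.0093]
eef_rot: [-0.0, 0.596, 0.803, -0.0]
contact_force: [-0.2, 0.1, 0.7]
grip_width: 0.088
gripper_force: 0.0
```

Request:
play_rows(increments=[[[0, 0, 0, 0, 0, 0], [0, 0, 0, 0, 0, 0], [0, 0, 0, 0, 0, 0], [0, 0, 0, 0, 0, 0], [0, 0, 0, 0, 0, 0]]], grip=1)

```text
time_s: 23.3
eef_pos: [0.4254, 0.2255, 0.0102]
eef_rot: [0.0, 0.596, 0.803, 0.0]
contact_force: [-0.3, 1.0, 0.4]
grip_width: 0.0509
gripper_force: 0.0
```

Request:
play_rows(increments=[[[0, 0, 0, 0, 0, 0], [0, 0, 0, 0, 0, 0], [0, 0, 0, 0, 0, 0]]])

```text
time_s: 23.6
eef_pos: [0.4252, 0.2254, 0.0098]
eef_rot: [0.0, 0.596, 0.803, 0.0]
contact_force: [-0.3, -0.5, 3.6]
grip_width: 0.0397
gripper_force: 30.0
```

Request:
play_rows(increments=[[[0, 0, -0.2, 0, 0, 0], [0, 0, -0.4, 0, 0, 0], [0, 0, -0.4, 0, 0, 1], [0, 0, -0.3, 0, 0, 1], [0, 0, 0, 0, 0, 0]]])

```text
time_s: 24.1
eef_pos: [0.4275, 0.2268, 0.1704]
eef_rot: [0.001, 0.652, 0.758, 0.004]
contact_force: [-0.5, 0.6, -0.3]
grip_width: 0.0397
gripper_force: 30.0
```

Request:
play_rows(increments=[[[0, 0, 0, 0, 0, 0], [0, 0, 0, 0, 0, 0], [0, 0, 0, 0, 0, 0]]])

```text
time_s: 24.4
eef_pos: [0.4242, 0.2248, 0.164]
eef_rot: [-0.0, 0.651, 0.759, -0.001]
contact_force: [1.0, 0.4, -1.4]
grip_width: 0.04
gripper_force: 30.0
```

```bash
python3 go.py .6434 -.105 .16 8.8
```

```text
[-2.996, 1.383, 0.033, -0.041, 0.018, 0.009] t 24.4 pos [0.4242, 0.2248, 0.164]
```

Request:
play_rows(increments=[[[-0.2, 0.1, 0, 0, 0, 0], [-0.34, 0.155, 0, 0, 0, 0], [-0.34, 0.155, 0, 0, 0, 0], [-0.34, 0.155, 0, 0, 0, 0], [-0.34, 0.155, 0, 0, 0, 0]]])

```text
time_s: 24.9
eef_pos: [0.5393, 0.0519, 0.1643]
eef_rot: [-0.001, 0.65, 0.76, -0.001]
contact_force: [0.2, 0.3, -0.5]
grip_width: 0.0401
gripper_force: 30.0
```

Request:
play_rows(increments=[[[-0.34, 0.155, 0, 0, 0, 0], [-0.34, 0.155, 0, 0, 0, 0], [-0.34, 0.155, 0, 0, 0, 0], [-0.3, 0.14, 0, 0, 0, 0], [-0.116, 0.058, 0, 0, 0, 0]]])

```text
time_s: 25.4
eef_pos: [0.6445, -0.1094, 0.1635]
eef_rot: [-0.0, 0.652, 0.758, -0.002]
contact_force: [-0.3, -1.1, -0.0]
grip_width: 0.0398
gripper_force: 30.0
```

Request:
play_rows(increments=[[[0, 0, 0, 0, 0, 0], [0, 0, 0, 0, 0, 0], [0, 0, 0, 0, 0, 0], [0, 0, 0, 0, 0, 0]]])

```text
time_s: 25.8
eef_pos: [0.6437, -0.1025, 0.1657]
eef_rot: [-0.0, 0.65, 0.76, 0.0]
contact_force: [-0.5, -0.2, -0.2]
grip_width: 0.0393
gripper_force: 30.0
```

```bash
python3 go.py .643 -.1053 .025 8.8; python3 - <<'E'
from rig import snapshot
import cv2,pickle
s=snapshot("wrist");pickle.dump(s,open("w8.pkl","wb"));cv2.imwrite("pics/w8.png",s["image"][:,:,::-1])
E
```

```text
[-0.023, -0.009, 1.173, -0.001, -0.012, 0.034] t 25.8 pos [0.6437, -0.1025, 0.1657]
```

View pics/w8.png

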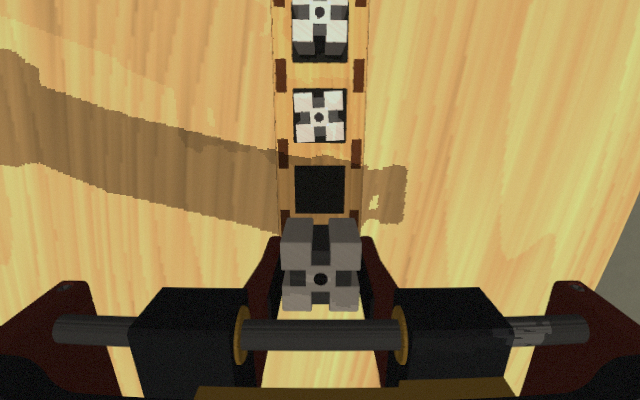

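The view shows b on pad 3 (bore 319,117, turned about 2°) and a held square (bore 321,279).

Request:
play_rows(increments=[[[-0.01, -0.005, 0.2, 0, 0, 0], [0, 0, 0.3, 0, 0, 0], [0, 0, 0.3, 0, 0, 0], [0, 0, 0.25, 0, 0, 0], [0, 0, 0.06, 0, 0, 0]]])

```text
time_s: 26.35
eef_pos: [0.6412, -0.1046, 0.0292]
eef_rot: [-0.002, 0.65, 0.76, -0.001]
contact_force: [-0.4, -0.7, -0.4]
grip_width: 0.0397
gripper_force: 30.0
```

Request:
play_rows(increments=[[[0, 0, 0.01, 0, 0, 0], [0, 0, 0, 0, 0, 0], [0, 0, 0, 0, 0, 0], [0, 0, 0, 0, 0, 0], [0, 0, 0, 0, 0, 0]]])

```text
time_s: 26.85
eef_pos: [0.6443, -0.1059, 0.0324]
eef_rot: [0.001, 0.651, 0.759, 0.0]
contact_force: [0.1, 0.4, -0.6]
grip_width: 0.0398
gripper_force: 30.0
```

```bash
python3 go.py .643 -.1053 .024 8.8; python3 - <<'E'
import pickle
from h import *
w=pickle.load(open("w8.pkl","rb"))
print("b",plane(w,[(319,117)],.065),"a held",plane(w,[(321,279)],.1909))
E
```

```text
[0.007, -0.01, 0.07, 0.023, 0.005, -0.001] t 26.85 pos [0.6443, -0.1059, 0.0324]
b [[ 0.6318419  -0.03051244  0.065     ]] a held [[ 0.64478346 -0.10260898  0.1909    ]]
```

Request:
play_rows(increments=[[[0.004, -0.008, 0.025, 0, 0, 0], [0, 0, 0.015, 0, 0, 0], [0, 0, 0.01, 0, 0, 0], [0, 0, 0, 0, 0, 0], [0, 0, 0, 0, 0, 0]]])

```text
time_s: 27.35
eef_pos: [0.6427, -0.1055, 0.0251]
eef_rot: [-0.0, 0.651, 0.759, -0.0]
contact_force: [0.4, 0.0, -0.5]
grip_width: 0.0395
gripper_force: 30.0
```

Request:
play_rows(increments=[[[0, 0, 0.01, 0, 0, 0], [0, 0, 0.01, 0, 0, 0], [0, 0, 0, 0, 0, 0], [0, 0, 0, 0, 0, 0]]])

```text
time_s: 27.75
eef_pos: [0.6428, -0.1055, 0.0249]
eef_rot: [0.0, 0.651, 0.759, 0.0]
contact_force: [-6.4, 0.4, 16.0]
grip_width: 0.0398
gripper_force: 30.0
```

```bash
python3 go.py .643 -.1053 .024 8.8
```

```text
[0.001, 0.002, 0.007, 0.007, -0.002, -0.001] t 27.75 pos [0.6428, -0.1055, 0.0249]
```

On the pad at 16 N. Releasing a, lifting clear and checking.

Request:
play_rows(increments=[[[0, 0, 0, 0, 0, 0], [0, 0, 0, 0, 0, 0], [0, 0, 0, 0, 0, 0], [0, 0, 0, 0, 0, 0], [0, 0, 0, 0, 0, 0]]], grip=-1)

```text
time_s: 28.25
eef_pos: [0.6426, -0.1055, 0.0226]
eef_rot: [-0.0, 0.651, 0.759, -0.0]
contact_force: [-0.3, 0.2, -0.1]
grip_width: 0.0761
gripper_force: 0.0
```

Request:
play_rows(increments=[[[0, 0, -0.1, 0, 0, 0], [0, 0, -0.3, 0, 0, 0], [0, 0, -0.35, 0, 0, 0], [0, 0, -0.35, 0, 0, 0], [-0.3, 0, -0.35, 0, 0, 0]]])

```text
time_s: 28.75
eef_pos: [0.6484, -0.1322, 0.196]
eef_rot: [-0.0, 0.648, 0.762, 0.002]
contact_force: [0.6, 1.0, 0.4]
grip_width: 0.088
gripper_force: 0.0
```

Request:
play_rows(increments=[[[-0.3, 0, 0, 0, 0, 0], [-0.3, 0, 0, 0, 0, 0], [0, 0, 0, 0, 0, 0], [0, 0, 0, 0, 0, 0], [0, 0, 0, 0, 0, 0]]])

```text
time_s: 29.25
eef_pos: [0.6588, -0.2073, 0.193]
eef_rot: [-0.0, 0.65, 0.76, 0.0]
contact_force: [-0.5, -0.4, 0.1]
grip_width: 0.0877
gripper_force: 0.0
```

Request:
play_rows(increments=[[[0, 0, 0, 0, 0, 0], [0, 0, 0, 0, 0, 0], [0, 0, 0, 0, 0, 0]]])

```text
time_s: 29.55
eef_pos: [0.6588, -0.2079, 0.1929]
eef_rot: [-0.0, 0.65, 0.76, 0.0]
contact_force: [-0.4, -0.0, 0.3]
grip_width: 0.0881
gripper_force: 0.0
```

```bash
python3 - <<'E'
from rig import snapshot
import cv2,pickle
s=snapshot("wrist");pickle.dump(s,open("w9.pkl","wb"));cv2.imwrite("pics/w9.png",s["image"][:,:,::-1])
E
```

```text
(no output)
```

View pics/w9.png

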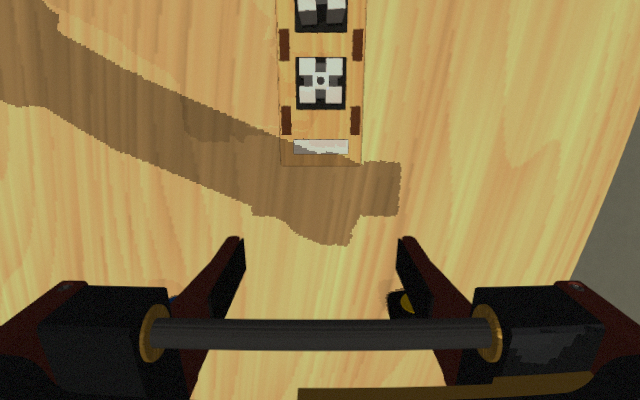

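The view shows a square and centred on the last pad (bore 320,81), and the gripper clear of everything. Earlier views showed the other three within about 1.5 mm of their pad centres, so I'm handing it in.

```bash
python3 -c "
import pickle
from h import *
print(plane(pickle.load(open('w9.pkl','rb')),[(320,81)],.05))
from rig import env
print(env.sign_off())"
```

```text
[[ 0.64305156 -0.10566189  0.05      ]]
the job is handed in; nothing more can be done
None
```

The four pieces stand upright and square on their pads, longest next to the stop, each within about 1.5 mm of its pad's centre by my camera measurements; I handed the job in at about 30 s with the bottle untouched, and the sign-off call gave no verdict.

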